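# Set out the art-class supply tray

### The arm

A 6-joint arm with a two-finger parallel gripper is mounted at the origin on the work surface. World frame = base frame: x ahead of the robot, y to its left, z up, the work surface at z = 0. Lengths are in m, angles in rad, forces in N, time in s.
With the tool pointing down it reaches from about 0.325 to 0.85 m from the base axis. Payload 4.4 kg.
Tool frame: the origin (TCP) lies between the finger pads; the fingertips stand 19 mm ahead of it and the grasp point (between the pads) is the TCP; z points along the fingers, y is the direction in which the jaws open and shut (so a half turn about z gives the same grasp; the last joint's range is limited). The gripper opens to 94 mm and grips with 3 to 60 N. Pads are 16 mm wide; open, the fingers measure 119 mm over their backs; the gripper's body (75 mm by 177 mm) begins 78 mm behind the grasp point.
Start: joints at [1.111, 0.207, 1.542, -0, 1.393, -0.15], TCP at [0.175, 0.548, 0.224] pointing down, gripper open.
Joint ranges: [-2.73, 2.73], [-0.86, 2.22], [0.23, 2.46], [-1.11, 4.25], [0.08, 2.63], [-2.82, 2.82]. Speed limits (rad/s): [2.79, 2.79, 3.14, 3.14, 3.14, 3.14].

### API

Orientations are given as a rotation vector (axis times angle).
In Python, from cell import env gives the robot as it stands.
- The arm moves only by the tool drive_tool, never from a script. Its argument "series" is one flat list of numbers, 7 for each row, row after row: the shift along the tool's x, y, z in mm, then the turn, a rotation vector about the tool's x, y, z in degrees, then the opening, from 0 (shut) to 1 (fully open). In form: [x, y, z, ax, ay, az, gripper, x, y, z, ax, ay, az, gripper, ...]. A call has 1 to 20 rows; each row is the pose to reach, as a shift and turn from the pose measured when the call began, along the tool's axes at that moment; what a row does not reach only later rows make up. A row lasts 1/10 s, in which the tool goes at most 50 mm and 8.59 degrees, less where a joint would pass 70% of its speed; a pose out of reach is approached as far as the arm can. A call with a gripper value outside its range is refused whole. The fingers move at their own pace and stop on an object; "grip_force" is the grip in N (left out, the last holds). Time passes only in rows, so rows that repeat a pose let the fingers close. It gives the time, the measured TCP pose, the force and the opening at its end, in the units of the state.
- env.state(): the state, without advancing time (a new reading comes with each control period).
- env.get_image(name): name is "side" or "top"; returns the picture (420x560x3 uint8, red, green, blue); there is no depth.
- env.calibration(name): a dict with "fx", "fy", "cx", "cy" (pixels), "k1" (the pictures are not rectified: a ray, as slopes to the right and down, at radius r is drawn at 1 + k1 r^2 times it, then the intrinsics apply), "camera_from_world" (4x4, takes a point from world to camera coordinates). Camera axes: x right, y up, looking along -z (the intrinsics and any distortion apply to the point x, -y, -z); pixel columns grow to the right and rows downward; lengths in m; the calibration is good to about 2 mm. A picture is of the moment at which its call begins. calibration takes no time and is no camera call.
- env.finish_job(): hands the job in, once; it reports no verdict.
The state is a dict: "time": time; "joints": joint angles; "dq": joint speeds; "joint_efforts": joint torques, N m; "tcp_pos": TCP position; "orientation": TCP orientation; "ft_force": force on the tool from outside, world axes, zero at the start; "moment": the same for the moment, N m; "opening": finger opening in m.
Only numpy, scipy, OpenCV 4.12 (cv2) and the standard library are available. Lean on these libraries where they do the work, as an engineer would, in place of code of your own. Each camera call takes 0.05 s, during which the arm holds its last target. There are 200 camera calls.

### The job

Set out the grey supply tray for the drawing lesson, tall things at the back first: stand the glue bottle in the middle of the cork coaster and the blue beaker in the middle of the blue coaster before any short thing goes on the tray. Then stand the ink jar on the middle of the yellow strip straight in front of the glue bottle, and lay the red tin on the middle of the strip straight in front of the beaker, its long side along the strip; last of all lay the eraser centred on top of the tin, lengthwise along it. Leave everything upright and let go of, and do not disturb the calculator or the stapler.

Things in the scene. Friction and masses are not known exactly. Their poses are not given: they have to be found in the camera images.
- tray: fixed grey tray, 230 deep (x) by 310 wide (y); floor top 6 above the desk; 6 thick rims to 16 above the desk at back and sides, none in front. Origin: centre of underside; x points to the back (away from the robot, within about 15 degrees), y to its left as the robot sees it. Painted yellow strip, 60 wide, along y on the floor, centre line at x = -60
- cork_coaster: fixed round cork (brown) coaster, diameter 84, 3 thick, on the tray floor in its back row, on the left or the right (x = +50, y = +85 or -85 in the tray's frame). Origin: centre of its underside, 6 above the desk; axes parallel to the tray's. The strip's centre line lies 110 in front
- blue_coaster: fixed round blue coaster, diameter 84, 3 thick, in the other place of the tray's back row. Origin: centre of its underside, 6 above the desk; axes parallel to the tray's. The strip's centre line lies 110 in front
- glue_bottle: loose tall white bottle with orange band and orange cap, 125 high; straight round body of diameter 52 up to 95, then a shoulder and the narrow cap; about 220 g. Origin: centre of its underside, z up. Like all five loose things it starts upright on a thin green mat, 3 above the desk
- beaker: loose tall empty blue plastic beaker, open at the top, 100 high, outside diameter 58 at the foot and 62 at the rim, wall 3; about 90 g. Origin: centre of its underside, z up; starts on the green mat
- ink_jar: loose short black ink jar with a white paper band and black lid, 50 high; body diameter 56 up to 36, lid diameter 52 above; about 140 g. Origin: centre of its underside, z up; starts on the green mat
- pastel_tin: loose red closed flat-topped tin box, 64 long (its x) by 40 wide (its y) by 28 high; about 120 g. Origin: centre of its underside, z up; starts on the green mat
- eraser: loose white eraser with a blue sleeve, 46 long (its x) by 22 wide (its y) by 14 high; about 25 g. Origin: centre of its underside, z up; starts on the green mat
- calculator: bystander, to be left alone: loose black pocket calculator lying flat, 140 by 75 by 12, on the desk beyond the tray and the mat. Origin: centre of its underside
- stapler: bystander, to be left alone: loose red and steel stapler, 130 by 36, about 50 high, on the desk beyond the tray and the mat. Origin: centre of its underside
Not all that is in view belongs to the job. Of the things that look like the ink_jar, take the one that is farthest to the robot's left at the start. Several things have the shape of the pastel_tin; the one meant has the colours described above.

How it is judged:
By the outcome, as a careful person would: the job done as asked, in the order asked, and still so for the second after the job is handed in, with the robot touching nothing.
It also fails if it takes over 141 s, if anything falls off the work surface, if the arm or the gripper's body presses on something with over 40 N, if the wrist force passes 120 N, or if a joint passes its speed limit or range.

## Working session

There is one attempt and no reset: what is moved stays moved. The work goes in short steps, Python scripts to look and compute and a tool call to move; the robot and the scene stay as the last step left them, time stands still between calls to the robot, and variables do not carry over. Pictures are saved under pics/ and viewed, on a budget of 14 in all, crops included, one or two more only if the job needs it, and the job is handed in when it is done.

Besides the shell and the picture viewer there is one more tool, called after "Call:" as name(argument=value, ...) on one line, values as JSON. drive_tool: Moves the arm, as the interface text tells. Its arguments: {"type":"object","properties":{"series":{"type":"array"},"grip_force":{"type":"number"}},"required":["series"]}

```bash
ls; mkdir -p pics; cat > h.py <<'E'
import numpy as np, cv2
from cell import env
def snap(cam,name,crop=None,s=1):
    im=cv2.cvtColor(env.get_image(cam),cv2.COLOR_RGB2BGR); cv2.imwrite(f'pics/{name}_full.png',im)
    if crop: x0,y0,x1,y1=crop; im=im[y0:y1,x0:x1]
    if s!=1: im=cv2.resize(im,None,fx=s,fy=s,interpolation=cv2.INTER_CUBIC)
    cv2.imwrite(f'pics/{name}.png',im)
def p2w(cam,u,v,z):
    c=env.calibration(cam); T=np.array(c['camera_from_world'])
    d=np.array([(u-c['cx'])/c['fx'],(v-c['cy'])/c['fy']]); q=d.copy()
    for _ in range(30): q=d/(1+c['k1']*(q@q))
    R=T[:3,:3]; o=-R.T@T[:3,3]; r=R.T@np.array([q[0],-q[1],-1])
    return o+r*(z-o[2])/r[2]
def w2p(cam,p):
    c=env.calibration(cam); T=np.array(c['camera_from_world']); X=T[:3,:3]@np.array(p)+T[:3,3]
    q=np.array([X[0],-X[1]])/-X[2]; q=q*(1+c['k1']*(q@q))
    return np.array([q[0]*c['fx']+c['cx'],q[1]*c['fy']+c['cy']])
E
python3 - <<'E'
from h import *
snap('top','t0',s=1.42); snap('side','s0',s=1.42)
for c in('top','side'):
    k=env.calibration(c); T=np.array(k['camera_from_world']); print(c,k['fx'],k['k1'],-T[:3,:3].T@T[:3,3],T[:3,:3].round(2).tolist())
print(env.state())
E
```

```text
pics
top 444.4762058491297 -0.09151269104785034 [ 0.5219929  -0.05421997  1.29505553] [[0.02, -1.0, 0.02], [1.0, 0.03, 0.08], [-0.08, 0.02, 1.0]]
side 390.54581372087574 -0.02046410249896105 [ 0.14542711 -0.56864328  0.61714295] [[0.72, -0.7, 0.01], [0.43, 0.45, 0.79], [-0.55, -0.56, 0.62]]
{'time': 0.1, 'joints': array([ 1.11148622e+00,  2.07325368e-01,  1.54280881e+00,  3.54608656e-06,
        1.39350160e+00, -1.50475478e-01]), 'dq': array([ 0.00060177, -0.00112325, -0.0031613 ,  0.00072712, -0.00235385,
       -0.00062921]), 'joint_efforts': array([ 5.03597130e-04, -3.71863782e+01, -2.82294345e+01,  7.00995955e-02,
        3.12133098e-02, -7.46438559e-05]), 'tcp_pos': array([0.17445606, 0.54716895, 0.22341332]), 'orientation': array([-4.83096593e-01, -3.10360090e+00,  3.05907002e-03]), 'ft_force': array([0.12898937, 0.09551487, 0.31697297]), 'moment': array([-0.00446327, -0.03151588,  0.04179013]), 'opening': 0.09407278406820785}
```

View pics/t0.png

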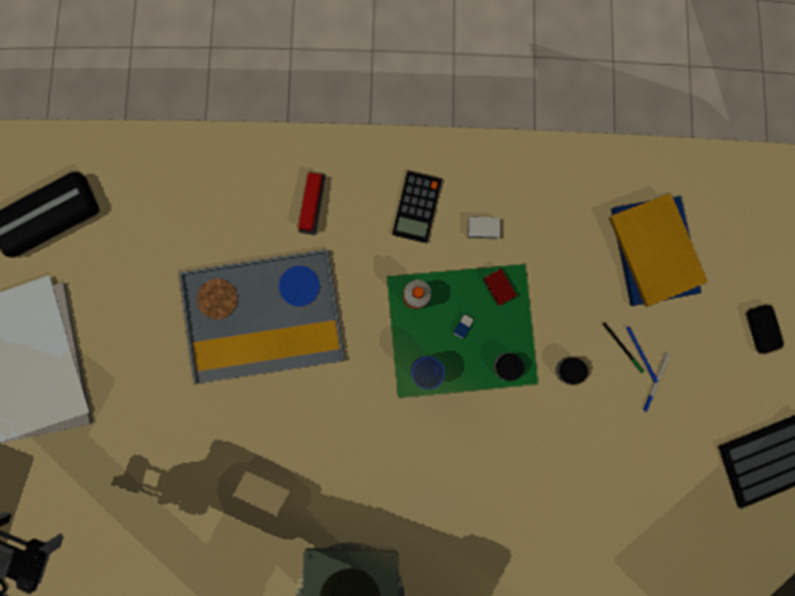

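View pics/s0.png

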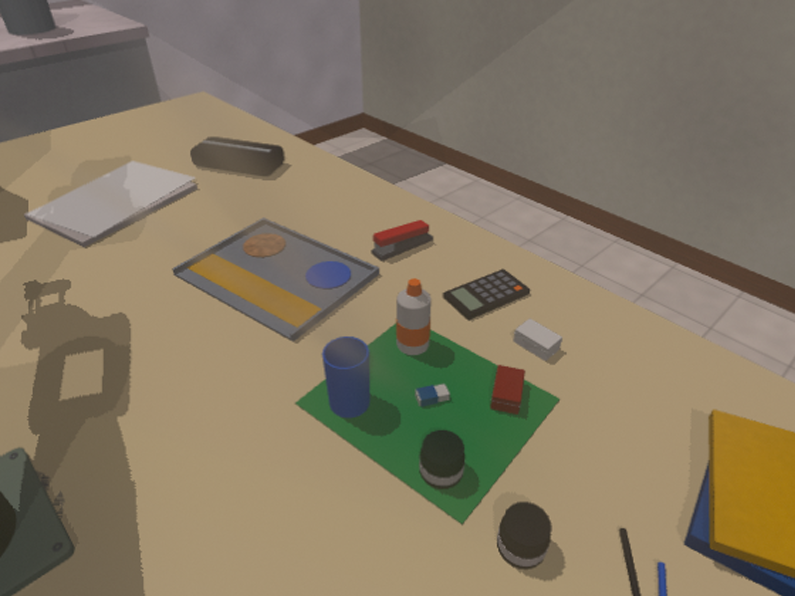

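The top view (shown at 1.42×) has the cork coaster at (217,298), the blue coaster at (299,286) and the glue at (417,293). The beaker is at (428,371) and the eraser at (464,326).

Things that could be mistaken for each other:
- **Ink jar:** (510,367) on the mat, or (573,370) on the desk. The one on the mat is farther left, so I take that.
- **Tin:** red at (501,286), or white at (485,227). I take the red one. The stapler at (312,203) is also red.

Next, close crops to check these choices.

```bash
python3 - <<'E'
import cv2
im=cv2.imread('pics/t0_full.png')
for n,(x0,y0,x1,y1) in dict(mat=(270,182,386,282),tray=(122,172,248,272)).items():
    c=cv2.resize(im[y0:y1,x0:x1],None,fx=6,fy=6,interpolation=cv2.INTER_CUBIC)
    c=cv2.convertScaleAbs(c,alpha=1.5,beta=15)
    for x in range(x0//10*10+10,x1,10): cv2.line(c,((x-x0)*6,0),((x-x0)*6,8 if x%50 else 20),(255,255,255),1)
    for y in range(y0//10*10+10,y1,10): cv2.line(c,(0,(y-y0)*6),(8 if y%50 else 20,(y-y0)*6),(255,255,255),1)
    cv2.imwrite(f'pics/{n}.png',c)
E
```

```text
(no output)
```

View pics/mat.png

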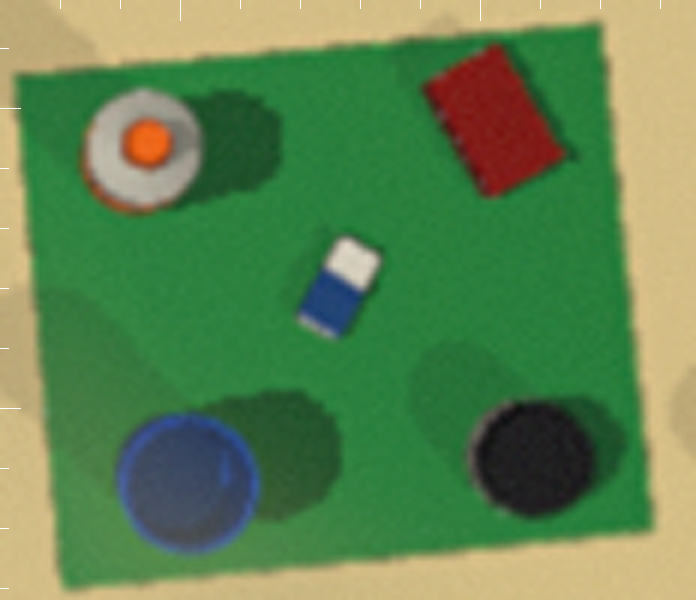

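View pics/tray.png

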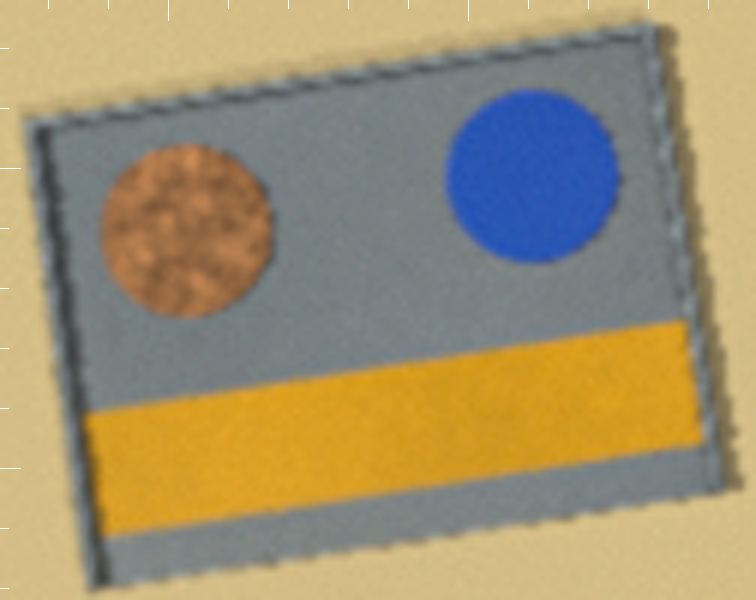

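```bash
python3 - <<'E'
from h import *
def P(o,x,y,z): return p2w('top',(x+.5)/6-.5+o[0],(y+.5)/6-.5+o[1],z)[:2]
M=(270,182);T=(122,172)
print('glue cap',P(M,148,142,.128),'shoulder',P(M,145,148,.098))
print('beaker',P(M,189,483,.103), 'width',np.linalg.norm(P(M,119,483,.103)-P(M,259,483,.103)))
print('jar',P(M,535,458,.053),'w',np.linalg.norm(P(M,475,458,.053)-P(M,595,458,.053)))
def rect(n,o,c,z):
    q=np.array([P(o,*k,z) for k in c]); print(n,q.mean(0),[ (round(np.linalg.norm(d),4),round(np.degrees(np.arctan2(d[1],d[0])),1)) for d in (q[1]-q[0],q[2]-q[1],q[3]-q[2],q[0]-q[3])])
    return q
rect('tin',M,[(427,87),(500,45),(565,155),(490,197)],.031)
rect('eraser',M,[(345,237),(382,262),(340,338),(298,318)],.017)
rect('strip',T,[(85,412),(687,320),(705,443),(102,537)],.006)
ck=P(T,188,231,.009); bl=P(T,533,177,.009); d=bl-ck
y=-d/np.linalg.norm(d); x=np.array([y[1],-y[0]])
print('cork',ck,'blue',bl,'dist',np.linalg.norm(d),'yaw',np.degrees(np.arctan2(x[1],x[0])))
print('strip mid', (ck+bl)/2-.11*x,'jar tgt',ck-.11*x,'tin tgt',bl-.11*x)
E
```

```text
glue cap [ 0.61074424 -0.11610812] shoulder [ 0.61028086 -0.1164057 ]
beaker [ 0.46091509 -0.13908617] width 0.06243555341698551
jar [ 0.47331822 -0.30415725] w 0.0565396011517927
tin [ 0.63254918 -0.28751393] [(np.float64(0.0409), np.float64(-58.8)), (np.float64(0.0611), np.float64(-148.4)), (np.float64(0.0416), np.float64(120.3)), (np.float64(0.0605), np.float64(30.8))]
eraser [ 0.55095127 -0.21648071] [(np.float64(0.0215), np.float64(-122.7)), (np.float64(0.0418), np.float64(152.0)), (np.float64(0.0223), np.float64(65.9)), (np.float64(0.0451), np.float64(-29.1))]
strip [0.50265479 0.18456471] [(np.float64(0.2951), np.float64(-79.8)), (np.float64(0.0599), np.float64(-169.9)), (np.float64(0.2948), np.float64(100.4)), (np.float64(0.0609), np.float64(10.3))]
cork [0.59504944 0.28775656] blue [0.62559728 0.12114119] dist 0.169392597931255 yaw 10.389421201697147
strip mid [0.50212683 0.18461175] jar tgt [0.48685291 0.26791943] tin tgt [0.51740075 0.10130406]
```

The readings agree with the sizes given. The coasters come out 169 mm apart (170 expected), the tray yaw is 10.4° from both coasters and strip, the beaker is 62.4 mm wide, the jar 56.5 mm and the tin about 61×41 mm. The crop also confirms the red tin and the jar on the mat.

```bash
cat >> h.py <<'E'
from scipy.spatial.transform import Rotation as Ro
def go(p,yaw):
    s=env.state(); R=Ro.from_rotvec(s['orientation']).as_matrix()
    a=np.radians(yaw); y=np.array([np.cos(a),np.sin(a),0]); z=np.array([0,0,-1.]); Rt=np.c_[np.cross(y,z),y,z]
    print('t',s['time'],'yaw now',np.degrees(np.arctan2(R[1,1],R[0,1])).round(1),'shift',(R.T@(np.array(p)-s['tcp_pos'])*1e3).round(1),'turn',np.degrees(Ro.from_matrix(R.T@Rt).as_rotvec()).round(1),'open',s['opening'])
E
python3 -c "
from h import *
go([.6105,-.116,.200],72.3);go([.6105,-.116,.070],72.3)
for u,v,z in((341,160,.028),(220,143,.05),(294,145,.012)): print(p2w('top',u,v,z))"
```

```text
t 0.1 yaw now 72.3 shift [-617.  -499.2   24.2] turn [-0.1 -0.   0. ] open 0.09407278406820785
t 0.1 yaw now 72.3 shift [-617.  -498.9  154.2] turn [-0.1 -0.   0. ] open 0.09407278406820785
[ 0.75331214 -0.25419768  0.028     ]
[0.78856546 0.09461925 0.05      ]
[ 0.79669223 -0.11773812  0.012     ]
```

Call:
drive_tool(series=[-30,-24,2,0,0,0,1,-70,-57,4,0,0,0,1,-110,-89,6,0,0,0,1,-150,-121,8,0,0,0,1,-190,-154,10,0,0,0,1,-230,-186,12,0,0,0,1,-270,-218,14,0,0,0,1,-310,-251,16,0,0,0,1,-350,-283,18,0,0,0,1,-390,-315,20,0,0,0,1,-430,-348,22,0,0,0,1,-470,-380,24,0,0,0,1,-510,-413,24,0,0,0,1,-550,-445,24,0,0,0,1,-585,-473,24,0,0,0,1,-607,-491,24,0,0,0,1,-617,-499,24,0,0,0,1,-617,-499,24,0,0,0,1,-617,-499,24,0,0,0,1,-617,-499,24,0,0,0,1], grip_force=20)

```text
time: 2.1
tcp_pos: [0.6097, -0.1139, 0.2]
orientation: [-0.48, -3.103, 0.002]
ft_force: [-0.5, -0.8, -0.7]
opening: 0.0942
```

```bash
python3 -c "
from h import *
go([.6105,-.116,.070],72.3)
snap('side','s1',(200,100,460,295),3)"
```

```text
t 2.1 yaw now 72.4 shift [ -1.6  -1.6 130. ] turn [-0.1 -0.1  0.1] open 0.09424845575678326
```

View pics/s1.png

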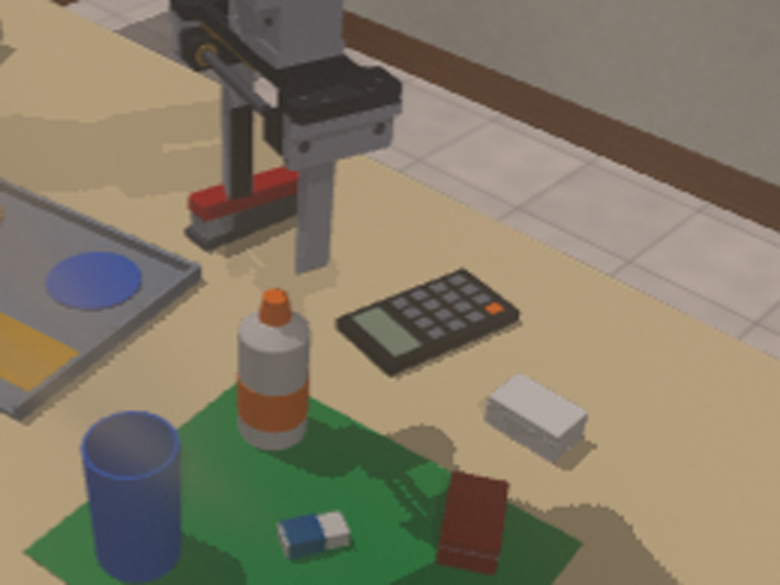

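The side view shows the open jaws centred above the glue cap, which is at about (275,305) in the crop, and nothing else is near. I descend and grip.

Call:
drive_tool(series=[-1.6,-1.6,20,0,0,0,1,-1.6,-1.6,50,0,0,0,1,-1.6,-1.6,80,0,0,0,1,-1.6,-1.6,105,0,0,0,1,-1.6,-1.6,122,0,0,0,1,-1.6,-1.6,130,0,0,0,1,-1.6,-1.6,130,0,0,0,1,-1.6,-1.6,130,0,0,0,0.4,-1.6,-1.6,130,0,0,0,0.4,-1.6,-1.6,130,0,0,0,0.4,-1.6,-1.6,130,0,0,0,0.4,-1.6,-1.6,130,0,0,0,0.4,-1.6,-1.6,130,0,0,0,0.4,-1.6,-1.6,130,0,0,0,0.4,-1.6,-1.6,130,0,0,0,0.4], grip_force=20)

```text
time: 3.65
tcp_pos: [0.6108, -0.1162, 0.0705]
orientation: [-0.48, -3.104, 0.003]
ft_force: [-0.7, -1.1, 2.2]
opening: 0.0514
```

```bash
python3 -c "
from h import *
go([.595,.288,.170],72.3)"
```

```text
t 3.65 yaw now 72.4 shift [ 137.2  380.4 -100.1] turn [-0.1 -0.   0.1] open 0.051352977935693996
```

Call:
drive_tool(series=[0,0,-15,0,0,0,0.4,0,0,-40,0,0,0,0.4,0,0,-70,0,0,0,0.4,2,6,-92,0,0,0,0.4,8,22,-100,0,0,0,0.4,18,49,-100,0,0,0,0.4,29,80,-100,0,0,0,0.4,40,112,-100,0,0,0,0.4,52,144,-100,0,0,0,0.4,63,176,-100,0,0,0,0.4,75,208,-100,0,0,0,0.4,86,240,-100,0,0,0,0.4,98,272,-100,0,0,0,0.4,109,303,-100,0,0,0,0.4,119,330,-100,0,0,0,0.4,127,353,-100,0,0,0,0.4,133,369,-100,0,0,0,0.4,137,378,-100,0,0,0,0.4,137,380,-100,0,0,0,0.4,137,380,-100,0,0,0,0.4])

```text
time: 5.65
tcp_pos: [0.595, 0.2871, 0.1696]
orientation: [-0.48, -3.103, 0.004]
ft_force: [0.2, -0.3, -2.6]
opening: 0.0513
```

```bash
python3 -c "
from h import *
go([.595,.288,.077],72.3)
snap('side','s2',(100,40,360,235),3)"
```

```text
t 5.65 yaw now 72.4 shift [ 0.2  1.1 92.6] turn [-0.1 -0.1  0.1] open 0.051293505482286554
```

View pics/s2.png

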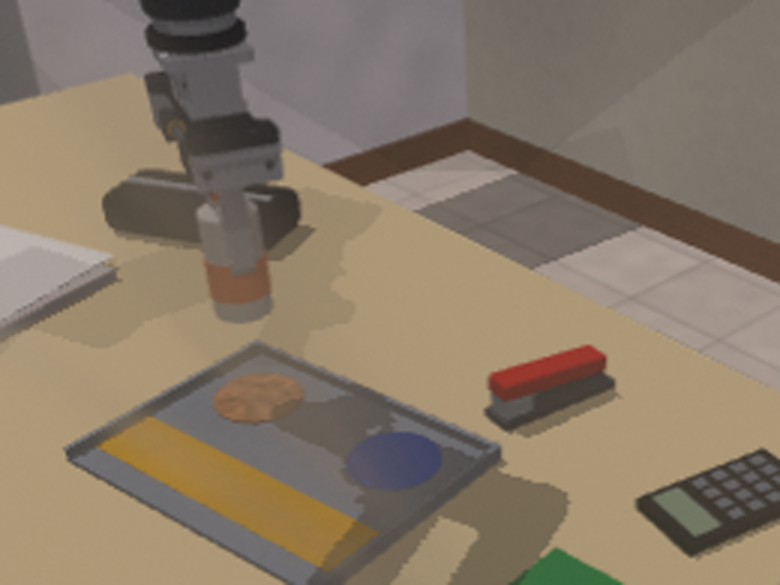

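The bottle hangs upright with its foot at about (242,308) in the crop, above the cork coaster at (258,397). I lower it onto the coaster.

Call:
drive_tool(series=[0,1,15,0,0,0,0.4,0,1,40,0,0,0,0.4,0,1,60,0,0,0,0.4,0,1,75,0,0,0,0.4,0,1,84,0,0,0,0.4,0,1,88,0,0,0,0.4,0,1,91,0,0,0,0.4,0,1,92,0,0,0,0.4,0,1,92,0,0,0,0.4,0,1,92,0,0,0,0.4])

```text
time: 6.7
tcp_pos: [0.5959, 0.2877, 0.0787]
orientation: [0.481, 3.104, -0.003]
ft_force: [0.1, 0.1, -1.7]
opening: 0.0517
```

```bash
python3 -c "
from h import *
go([.595,.288,.077],72.3)
T=np.array([.595,.288]);print('foot at hover from s2',p2w('side',180.7,142.7,.1026))
snap('side','s3',(150,90,280,190),6)"
```

```text
t 6.7 yaw now 72.4 shift [0.9 0.  1.7] turn [-0.1  0.   0.1] open 0.051670003266455204
foot at hover from s2 [0.5957997  0.28587918 0.1026    ]
```

View pics/s3.png

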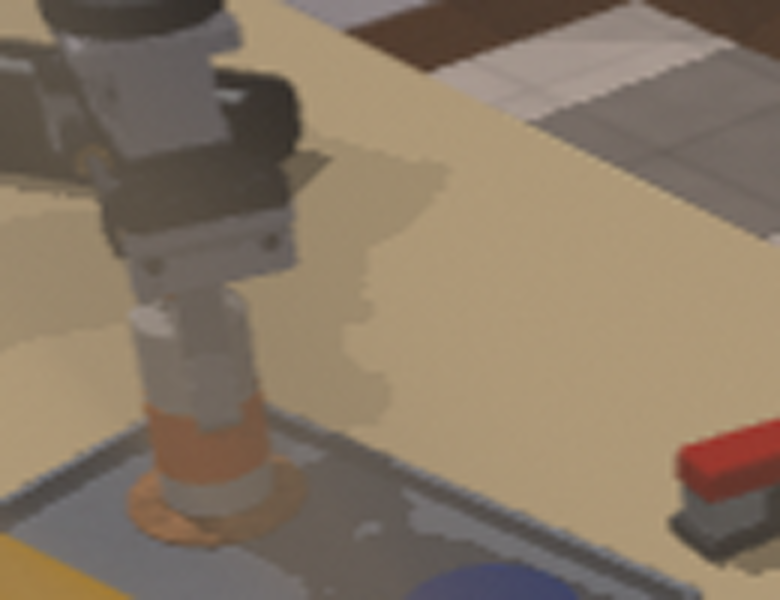

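The bottle foot spans columns 160–272 and the coaster 128–308, so it is centred and about 2 mm above the cork. I lower the rest, release and rise.

Call:
drive_tool(series=[0,0,1,0,0,0,0.4,0,0,2,0,0,0,0.4,0,0,2.5,0,0,0,0.4,0,0,2.5,0,0,0,0.4,0,0,2.5,0,0,0,0.6,0,0,2.5,0,0,0,0.75,0,0,2.5,0,0,0,0.9,0,0,2.5,0,0,0,0.9,0,0,2.5,0,0,0,1,0,0,-15,0,0,0,1,0,0,-45,0,0,0,1,0,0,-80,0,0,0,1,0,0,-105,0,0,0,1,0,0,-115,0,0,0,1])

```text
time: 8.15
tcp_pos: [0.5981, 0.2887, 0.1991]
orientation: [0.48, 3.097, 0.003]
ft_force: [0.4, 0.4, -0.3]
opening: 0.0939
```

```bash
python3 -c "
from h import *
go([.461,-.139,.190],72.3)"
```

```text
t 8.15 yaw now 72.4 shift [   1.3 -449.1    7.7] turn [0.2 0.4 0.1] open 0.09385835665720015
```

Call:
drive_tool(series=[0,-20,0,0,0,0,1,0,-55,2,0,0,0,1,0,-95,4,0,0,0,1,0,-135,6,0,0,0,1,0,-175,7,0,0,0,1,0,-215,7,0,0,0,1,0,-255,7,0,0,0,1,0,-295,7,0,0,0,1,0,-335,7,0,0,0,1,0,-375,7,0,0,0,1,1,-410,7,0,0,0,1,1,-435,7,0,0,0,1,1,-449,7,0,0,0,1,1,-449,7,0,0,0,1,1,-449,7,0,0,0,1,1,-449,7,0,0,0,1])

```text
time: 9.75
tcp_pos: [0.4616, -0.1378, 0.1906]
orientation: [0.478, 3.098, 0.004]
ft_force: [-0.5, -0.0, -1.1]
opening: 0.094
```

```bash
python3 -c "
from h import *
go([.461,-.139,.055],72.3)"
```

```text
t 9.75 yaw now 72.5 shift [  1.1  -1.8 135.6] turn [0.2 0.4 0.2] open 0.09400242824820416
```

Call:
drive_tool(series=[1,-1.5,20,0,0.2,0,1,1,-1.5,55,0.2,0.4,0,1,1,-1.5,90,0.2,0.4,0,1,1,-1.5,115,0.2,0.4,0,1,1,-1.5,130,0.2,0.4,0,1,1,-1.5,135,0.2,0.4,0,1,1,-1.5,135,0.2,0.4,0,1,1,-1.5,135,0.2,0.4,0,0.5,1,-1.5,135,0.2,0.4,0,0.5,1,-1.5,135,0.2,0.4,0,0.5,1,-1.5,135,0.2,0.4,0,0.5,1,-1.5,135,0.2,0.4,0,0.5,1,-1.5,135,0.2,0.4,0,0.5,1,-1.5,135,0.2,0.4,0,0.5], grip_force=12)

```text
time: 11.15
tcp_pos: [0.4616, -0.1391, 0.0561]
orientation: [0.479, 3.104, -0.0]
ft_force: [-0.3, -0.6, 3.4]
opening: 0.0611
```

```bash
python3 -c "
from h import *
go([.6256,.1212,.165],72.3)"
```

```text
t 11.15 yaw now 72.5 shift [ -78.   297.6 -108.9] turn [-0.   0.   0.2] open 0.061096660273830566
```

Call:
drive_tool(series=[0,0,-12,0,0,0,0.5,0,0,-35,0,0,0,0.5,0,0,-65,0,0,0,0.5,-2,6,-92,0,0,0,0.5,-6,20,-106,0,0,0,0.5,-12,43,-109,0,0,0,0.5,-19,70,-109,0,0,0,0.5,-26,98,-109,0,0,0,0.5,-33,126,-109,0,0,0,0.5,-41,155,-109,0,0,0,0.5,-48,184,-109,0,0,0,0.5,-56,213,-109,0,0,0,0.5,-63,240,-109,0,0,0,0.5,-69,264,-109,0,0,0,0.5,-74,282,-109,0,0,0,0.5,-77,293,-109,0,0,0,0.5,-78,298,-109,0,0,0,0.5,-78,298,-109,0,0,0,0.5,-78,298,-109,0,0,0,0.5])

```text
time: 13.05
tcp_pos: [0.6253, 0.1209, 0.1651]
orientation: [-0.48, -3.105, 0.001]
ft_force: [-0.1, -0.9, -1.1]
opening: 0.061
```

```bash
python3 -c "
from h import *
go([.6256,.1212,.064],72.3)"
```

```text
t 13.05 yaw now 72.4 shift [ -0.2   0.5 101.1] turn [-0.  -0.   0.1] open 0.06095311980097399
```

Call:
drive_tool(series=[0,0.5,15,0,0,0,0.5,0,0.5,42,0,0,0,0.5,0,0.5,67,0,0,0,0.5,0,0.5,84,0,0,0,0.5,0,0.5,93,0,0,0,0.5,0,0.5,98,0,0,0,0.5,0,0.5,100,0,0,0,0.5,0,0.5,101,0,0,0,0.5,0,0.5,102,0,0,0,0.5,0,0.5,102,0,0,0,0.5])

```text
time: 14.05
tcp_pos: [0.6259, 0.1214, 0.0638]
orientation: [0.48, 3.104, -0.001]
ft_force: [-0.7, -0.3, -1.2]
opening: 0.0605
```

```bash
python3 -c "
from h import *
go([.6256,.1212,.062],72.3)
snap('side','s4',(150,90,280,190),6)"
```

```text
t 14.05 yaw now 72.4 shift [ 0.3 -0.3  1.8] turn [-0.   0.1  0.1] open 0.06049137997025009
```

View pics/s4.png

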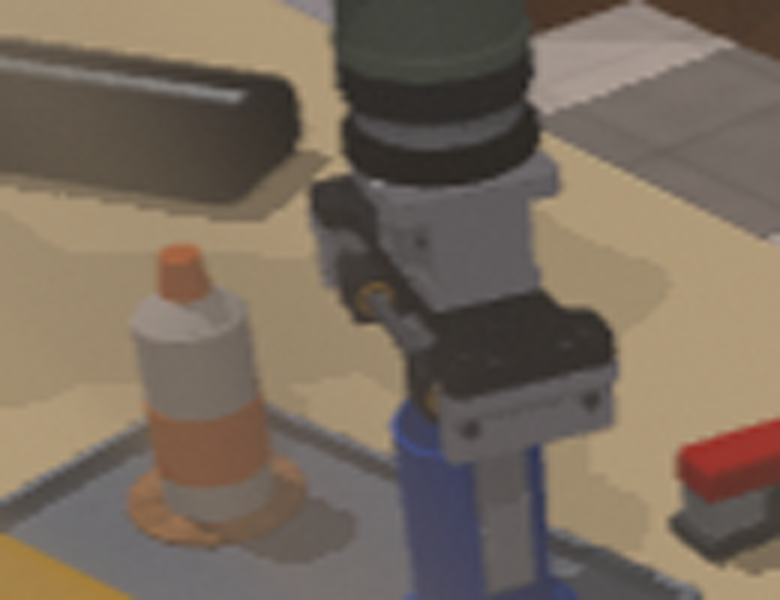

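The glue stands upright and centred on the cork. The beaker is just above the blue coaster. I lower it 2 mm, release and rise.

Call:
drive_tool(series=[0,0,1,0,0,0,0.5,0,0,2,0,0,0,0.5,0,0,2.5,0,0,0,0.5,0,0,2.5,0,0,0,0.5,0,0,2.5,0,0,0,0.7,0,0,2.5,0,0,0,0.8,0,0,2.5,0,0,0,0.9,0,0,2.5,0,0,0,1,0,0,2.5,0,0,0,1,0,0,-12,0,0,0,1,0,0,-40,0,0,0,1,0,0,-75,0,0,0,1,0,0,-105,0,0,0,1,0,0,-120,0,0,0,1,0,0,-120,0,0,0,1])

```text
time: 15.6
tcp_pos: [0.6279, 0.1216, 0.1877]
orientation: [0.478, 3.097, 0.002]
ft_force: [0.5, -0.0, -0.7]
opening: 0.0942
```

```bash
python3 -c "
from h import *
go([.4733,-.304,.130],100.4)"
```

```text
t 15.6 yaw now 72.4 shift [  19.4 -452.5   56.6] turn [  0.    0.5 -28. ] open 0.09418618540516885
```

Call:
drive_tool(series=[1,-20,0,0,0,3,1,3,-55,0,0,0,6,1,5,-95,0,0,0,9,1,6,-135,0,0,0,12,1,8,-175,6,0,0.3,15,1,9,-215,14,0,0.5,18,1,11,-255,22,0,0.5,21,1,13,-295,30,0,0.5,24,1,14,-335,38,0,0.5,27,1,16,-375,46,0,0.5,27,1,18,-410,52,0,0.5,27,1,19,-437,56,0,0.5,27,1,19,-452,56,0,0.5,27,1,19,-452,56,0,0.5,27,1,19,-452,56,0,0.5,27,1,19,-452,56,0,0.5,27,1])

```text
time: 17.2
tcp_pos: [0.4741, -0.3023, 0.1305]
orientation: [-1.189, -2.906, -0.007]
ft_force: [-0.1, 0.8, -0.1]
opening: 0.0938
```

```bash
python3 -c "
from h import *
go([.4733,-.304,.028],45)
print(p2w('top',403.5,260.5,.05))
snap('top','t1',(250,180,450,330),4)"
```

```text
t 17.2 yaw now 45.5 shift [ -0.9  -2.1 102.5] turn [ 0.2 -0.2  0.5] open 0.09380323897309562
[ 0.46829586 -0.43264486  0.05      ]
```

View pics/t1.png

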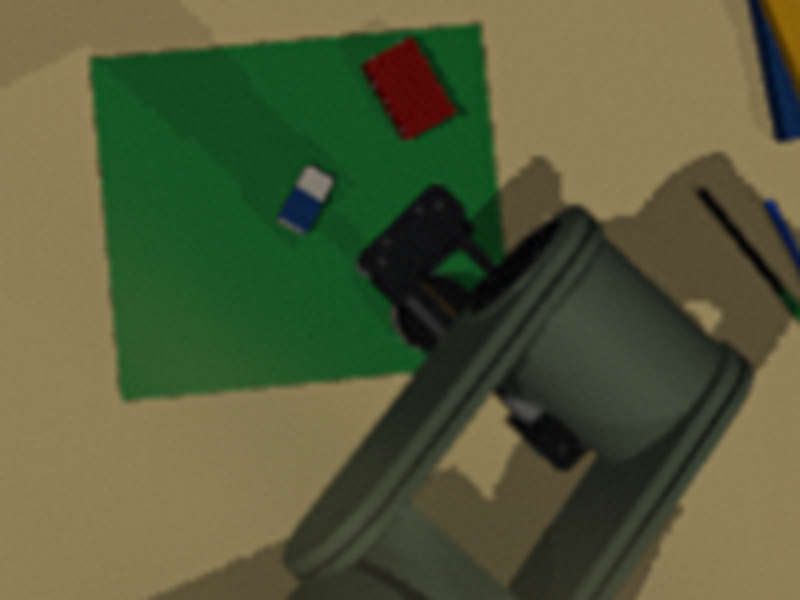

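The arm hides most of the jar; its left edge shows at about (405,320), roughly where expected. The decoy is 130 mm away, so it is clear of the jaws. The tin and eraser are undisturbed.

Call:
drive_tool(series=[-1,-2,20,0,0,0,1,-1,-2,50,0,0,0,1,-1,-2,75,0,0,0,1,-1,-2,92,0,0,0,1,-1,-2,101,0,0,0,1,-1,-2,103,0,0,0,1,-1,-2,103,0,0,0,1,-1,-2,103,0,0,0,0.45,-1,-2,103,0,0,0,0.45,-1,-2,103,0,0,0,0.45,-1,-2,103,0,0,0,0.45,-1,-2,103,0,0,0,0.45,-1,-2,103,0,0,0,0.45,-1,-2,103,0,0,0,0.45,-1,-2,103,0,0,0,0.45], grip_force=15)

```text
time: 18.75
tcp_pos: [0.4736, -0.3044, 0.028]
orientation: [-1.188, -2.907, -0.006]
ft_force: [-2.2, -0.5, 2.6]
opening: 0.0558
```

```bash
python3 -c "
from h import *
go([.4868,.268,.120],100.4)"
```

```text
t 18.75 yaw now 45.5 shift [391.8 418.  -89.8] turn [  0.2  -0.  -54.9] open 0.055769604366141375
```

Call:
drive_tool(series=[0,0,-15,0,0,0,0.45,0,0,-45,0,0,0,0.45,3,3,-75,0,0,-1,0.45,14,15,-90,0,0,-3,0.45,34,36,-90,0,0,-6,0.45,58,62,-90,0,0,-9,0.45,85,90,-90,0,0,-13,0.45,112,119,-90,0,0,-17,0.45,140,149,-90,0,0,-21,0.45,168,179,-90,0,0,-25,0.45,196,209,-90,0,0,-29,0.45,224,239,-90,0,0,-33,0.45,252,269,-90,0,0,-37,0.45,280,299,-90,0,0,-41,0.45,308,329,-90,0,0,-45,0.45,334,356,-90,0,0,-49,0.45,357,381,-90,0,0,-52,0.45,376,401,-90,0,0,-54,0.45,388,414,-90,0,0,-55,0.45,392,418,-90,0,0,-55,0.45])

```text
time: 20.75
tcp_pos: [0.4862, 0.2702, 0.1207]
orientation: [-0.292, 3.127, 0.008]
ft_force: [-0.1, 0.9, -1.4]
opening: 0.0556
```

```bash
python3 -c "
from h import *
go([.4868,.268,.033],100.4)"
```

```text
t 20.75 yaw now 100.7 shift [-0.1 -2.7 87.6] turn [0.3 0.1 0.3] open 0.055618729133367996
```

Call:
drive_tool(series=[0,-2.5,15,0.3,0,0,0.45,0,-2.5,40,0.3,0,0,0.45,0,-2.5,62,0.3,0,0,0.45,0,-2.5,76,0.3,0,0,0.45,0,-2.5,83,0.3,0,0,0.45,0,-2.5,87,0.3,0,0,0.45,0,-2.5,87.5,0.3,0,0,0.45,0,-2.5,87.5,0.3,0,0,0.45,0,-2.5,87.5,0.3,0,0,0.45])

```text
time: 21.65
tcp_pos: [0.4875, 0.2685, 0.0341]
orientation: [-0.292, 3.124, 0.0]
ft_force: [-0.4, -0.1, -1.0]
opening: 0.0556
```

```bash
python3 -c "
from h import *
go([.4868,.268,.031],100.4)"
```

```text
t 21.65 yaw now 100.7 shift [ 0.8 -0.3  3.1] turn [-0.   0.2  0.3] open 0.05564804588623713
```

Call:
drive_tool(series=[0.8,-0.3,1,0,0,0.3,0.45,0.8,-0.3,2,0,0,0.3,0.45,0.8,-0.3,3,0,0,0.3,0.45,0.8,-0.3,3.5,0,0,0.3,0.45,0.8,-0.3,3.5,0,0,0.3,0.45,0.8,-0.3,3.5,0,0,0.3,0.45,0.8,-0.3,3.5,0,0,0,0.65,0.8,-0.3,3.5,0,0,0,0.75,0.8,-0.3,3.5,0,0,0,0.75,0.8,-0.3,3.5,0,0,0,0.75,0,0,-10,0,0,0,0.75,0,0,-35,0,0,0,0.8,0,0,-70,0,0,0,1,0,0,-100,0,0,0,1,0,0,-115,0,0,0,1,0,0,-115,0,0,0,1])

```text
time: 23.25
tcp_pos: [0.4893, 0.2693, 0.1525]
orientation: [-0.291, 3.118, 0.003]
ft_force: [-0.0, -0.6, 0.0]
opening: 0.094
```

```bash
python3 -c "
from h import *
go([.6325,-.2875,.130],31)
snap('top','t2',(112,150,262,270),5)"
```

```text
t 23.25 yaw now 100.7 shift [ -37.4 -573.7   22.4] turn [ 0.4  0.5 69.7] open 0.0939902657870811
```

View pics/t2.png

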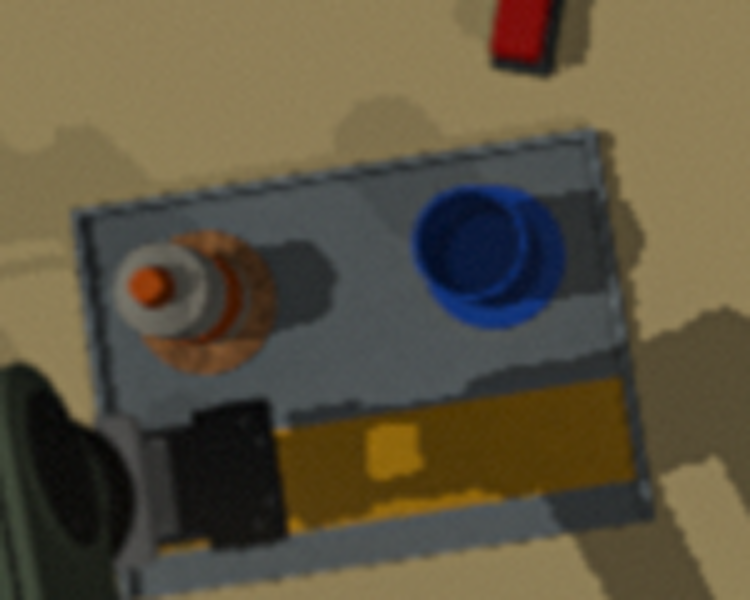

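The glue and beaker both stand upright on their coasters, with the cap at (150,287) and the rim centre at (471,246). The gripper hides the jar. Now the tin.

Call:
drive_tool(series=[-1,-20,0,0,0,2,1,-4,-57,0,0,0,6,1,-6,-97,0,0,0,10,1,-9,-137,0,0,0,15,1,-12,-177,0,0,0,20,1,-14,-217,0,0,0,25,1,-17,-257,0,0,0,30,1,-19,-297,3,0,0,35,1,-22,-337,6,0,0,40,1,-25,-377,9,0,0,45,1,-27,-417,12,0,0,50,1,-30,-457,15,0,0,55,1,-32,-497,18,0,0,60,1,-35,-532,21,0,0,65,1,-37,-558,22,0,0,68,1,-37,-574,22,0,0,70,1,-37,-574,22,0,0,70,1,-37,-574,22,0,0,70,1,-37,-574,22,0,0,70,1])

```text
time: 25.2
tcp_pos: [0.6302, -0.2867, 0.1278]
orientation: [1.551, 2.729, 0.007]
ft_force: [0.5, -0.1, 0.9]
opening: 0.0942
```

```bash
python3 - <<'E'
from h import *
go([.6325,-.2875,.026],31)
print('glue',p2w('top',112+150.5/5-.5,150+287.5/5-.5,.134),'beaker',p2w('top',112+471.5/5-.5,150+246.5/5-.5,.109))
snap('side','s5',(60,100,460,400),2)
E
```

```text
t 25.2 yaw now 30.8 shift [ -1.8   1.  101.8] turn [ 0.3  0.  -0.2] open 0.09417682591042824
glue [0.59526262 0.28491176 0.134     ] beaker [0.62335176 0.12010632 0.109     ]
```

View pics/s5.png

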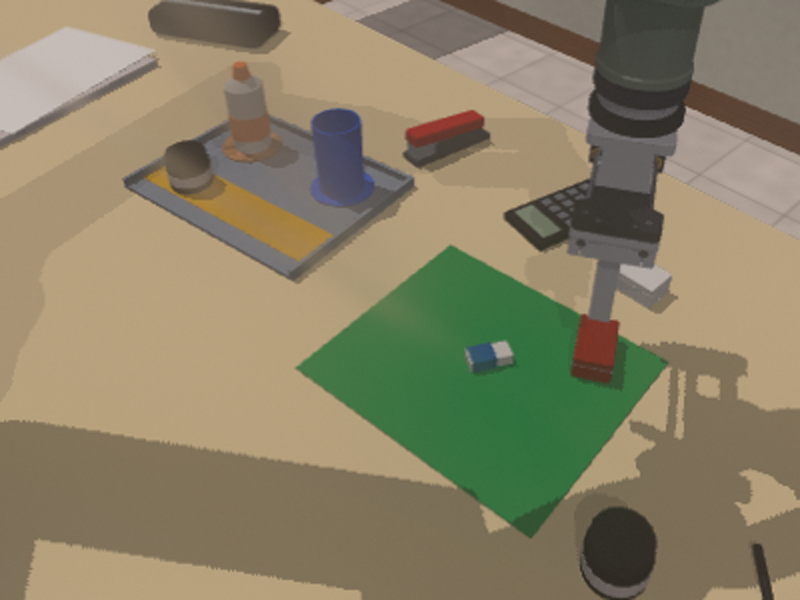

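The glue, beaker and jar stand correctly on the tray, glue and beaker within 3 mm of their targets. The open jaws are over the red tin at (596,350). I descend and grip it by its ends.

Call:
drive_tool(series=[-2,1,15,0.3,0,0,1,-2,1,42,0.3,0,0,1,-2,1,70,0.3,0,0,1,-2,1,90,0.3,0,0,1,-2,1,100,0.3,0,0,1,-2,1,102,0.3,0,0,1,-2,1,102,0.3,0,0,1,-2,1,102,0.3,0,0,0.5,-2,1,102,0.3,0,0,0.5,-2,1,102,0.3,0,0,0.5,-2,1,102,0.3,0,0,0.5,-2,1,102,0.3,0,0,0.5,-2,1,102,0.3,0,0,0.5,-2,1,102,0.3,0,0,0.5], grip_force=18)

```text
time: 26.65
tcp_pos: [0.6332, -0.288, 0.0269]
orientation: [1.551, 2.73, -0.0]
ft_force: [0.2, -0.0, 2.3]
opening: 0.0637
```

```bash
python3 -c "
from h import *
go([.5174,.1013,.120],100.4)"
```

```text
t 26.65 yaw now 30.8 shift [393.5  99.8 -93.7] turn [ -0.    0.1 -69.6] open 0.0637160785101245
```

Call:
drive_tool(series=[0,0,-15,0,0,0,0.5,0,0,-45,0,0,0,0.5,4,1,-80,0,0,-2,0.5,14,4,-105,0,0,-6,0.5,32,8,-113,0,0,-12,0.5,55,14,-113,0,0,-18,0.5,82,21,-113,0,0,-25,0.5,110,28,-113,0,0,-32,0.5,138,35,-113,0,0,-39,0.5,168,43,-113,0,0,-46,0.5,198,50,-113,0,0,-53,0.5,228,58,-113,0,0,-59,0.5,258,65,-113,0,0,-64,0.5,288,73,-113,0,0,-68,0.5,316,80,-113,0,0,-69.6,0.5,342,87,-113,0,0,-69.6,0.5,365,93,-113,0,0,-69.6,0.5,382,97,-113,0,0,-69.6,0.5,391,99,-113,0,0,-69.6,0.5,393.5,100,-113,0,0,-69.6,0.5])

```text
time: 28.65
tcp_pos: [0.5172, 0.1021, 0.1396]
orientation: [-0.286, 3.127, -0.002]
ft_force: [-0.4, -0.4, -0.6]
opening: 0.0639
```

```bash
python3 -c "
from h import *
go([.5174,.1013,.033],100.4)"
```

```text
t 28.65 yaw now 100.5 shift [ 1.000e-01 -6.000e-01  1.066e+02] turn [-0.1  0.1  0.1] open 0.06388377999014949
```

Call:
drive_tool(series=[0,-0.6,15,0,0,0,0.5,0,-0.6,42,0,0,0,0.5,0,-0.6,70,0,0,0,0.5,0,-0.6,90,0,0,0,0.5,0,-0.6,100,0,0,0,0.5,0,-0.6,105,0,0,0,0.5,0,-0.6,106,0,0,0,0.5,0,-0.6,107,0,0,0,0.5,0,-0.6,107,0,0,0,0.5,0,-0.6,107,0,0,0,0.5])

```text
time: 29.65
tcp_pos: [0.5183, 0.1014, 0.0335]
orientation: [-0.286, 3.125, -0.002]
ft_force: [-0.5, 0.1, -1.4]
opening: 0.0642
```

```bash
python3 -c "
from h import *
go([.5174,.1013,.030],100.4)"
```

```text
t 29.65 yaw now 100.5 shift [0.9 0.1 3.5] turn [-0.1  0.2  0.1] open 0.06422249349878743
```

Call:
drive_tool(series=[0.9,0,1,0,0,0,0.5,0.9,0,2,0,0,0,0.5,0.9,0,3,0,0,0,0.5,0.9,0,4,0,0,0,0.5,0.9,0,4,0,0,0,0.5,0.9,0,4,0,0,0,0.5,0.9,0,4,0,0,0,0.75,0.9,0,4,0,0,0,0.85,0.9,0,4,0,0,0,0.85,0.9,0,4,0,0,0,0.85,0,0,-10,0,0,0,0.85,0,0,-35,0,0,0,0.85,0,0,-70,0,0,0,0.85,0,0,-100,0,0,0,0.85,0,0,-110,0,0,0,0.85,0,0,-110,0,0,0,0.85])

```text
time: 31.25
tcp_pos: [0.5196, 0.1016, 0.1459]
orientation: [-0.286, 3.12, -0.003]
ft_force: [-0.5, 0.5, 0.3]
opening: 0.08
```

```bash
python3 -c "
from h import *
go([.551,-.2165,.110],61.5)"
```

```text
t 31.25 yaw now 100.5 shift [  27.1 -318.4   36.5] turn [ 0.   0.5 39. ] open 0.07997395505785726
```

Call:
drive_tool(series=[2,-20,0,0,0,3,0.6,5,-55,0,0,0,8,0.6,8,-92,2,0,0,13,0.6,11,-130,8,0,0,18,0.6,14,-168,14,0,0,23,0.6,17,-206,20,0,0,28,0.6,20,-242,26,0,0.5,33,0.6,23,-275,32,0,0.5,37,0.6,26,-302,36,0,0.5,39,0.6,27,-318,36,0,0.5,39,0.6,27,-318,36,0,0.5,39,0.6,27,-318,36,0,0.5,39,0.6,27,-318,36,0,0.5,39,0.6])

```text
time: 32.55
tcp_pos: [0.5509, -0.2145, 0.1103]
orientation: [-0.772, -3.045, -0.002]
ft_force: [-0.2, -0.2, 0.3]
opening: 0.0561
```

```bash
python3 - <<'E'
from h import *
go([.551,-.2165,.026],61.5)
snap('top','t3',(110,160,210+150,340),3)
a=cv2.imread('pics/t3_full.png'); A=cv2.resize(a[165:275,115:255],None,fx=5.4,fy=5.4,interpolation=cv2.INTER_CUBIC); cv2.imwrite('pics/t3.png',cv2.convertScaleAbs(A,alpha=1.5,beta=15))
E
```

```text
t 32.55 yaw now 61.6 shift [-1.1 -1.7 84.3] turn [ 0.  -0.1  0.1] open 0.05607034722913416
```

View pics/t3.png

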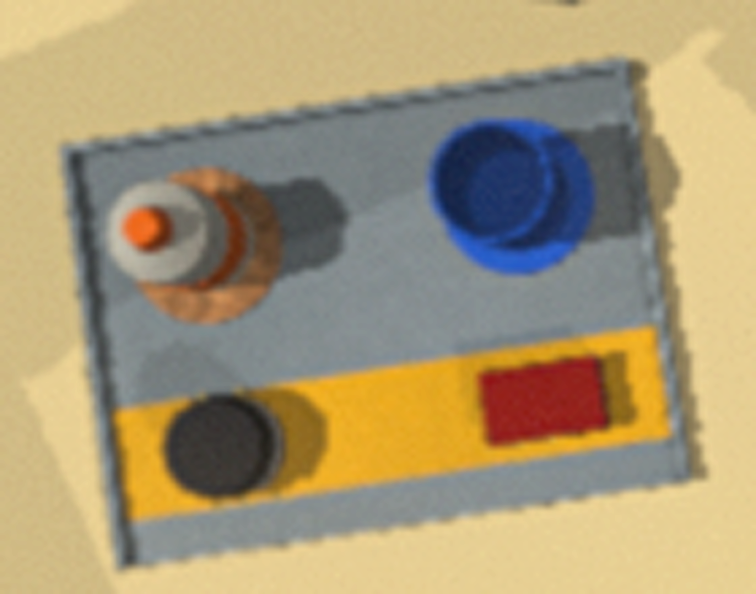

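All four things stand on the tray: glue, beaker, jar at (220,446) and tin with corners (480,372), (600,358), (608,430), (488,446). I check these in numbers and grip the eraser.

Call:
drive_tool(series=[-1,-1.7,15,0,0,0,0.6,-1,-1.7,40,0,0,0,0.6,-1,-1.7,62,0,0,0,0.6,-1,-1.7,76,0,0,0,0.6,-1,-1.7,83,0,0,0,0.6,-1,-1.7,85,0,0,0,0.6,-1,-1.7,86,0,0,0,0.6,-1,-1.7,86,0,0,0,0.1,-1,-1.7,86,0,0,0,0.1,-1,-1.7,86,0,0,0,0.1,-1,-1.7,86,0,0,0,0.1,-1,-1.7,86,0,0,0,0.1,-1,-1.7,86,0,0,0,0.1,-1,-1.7,86,0,0,0,0.1], grip_force=10)

```text
time: 34.0
tcp_pos: [0.5513, -0.2165, 0.0248]
orientation: [0.771, 3.045, 0.001]
ft_force: [0.0, 0.3, 2.4]
opening: 0.0215
```

```bash
python3 - <<'E'
from h import *
P=lambda x,y,z:p2w('top',(x+.5)/5.4-.5+115,(y+.5)/5.4-.5+165,z)[:2]
print('jar',P(220,446,.056),'glue',P(147,230,.134),'beaker',P(492,182,.109))
q=np.array([P(*c,.034) for c in((480,372),(600,358),(608,430),(488,446))]); print('tin',q.mean(0))
for i in range(4):
    d=q[(i+1)%4]-q[i]; print(np.linalg.norm(d).round(4),np.degrees(np.arctan2(d[1],d[0])).round(1)%180)
s=np.array([P(*c,.006) for c in((115,410),(655,328),(671,437),(128,520))]); print('strip',s.mean(0))
go([.5174,.1013,.140],10.4)
E
```

```text
jar [0.48916726 0.26400728] glue [0.59479043 0.28431765] beaker [0.62469825 0.12041514]
tin [0.51656816 0.100051  ]
0.0634 98.2
0.0379 8.199999999999989
0.0634 99.1
0.0389 8.2
strip [0.50221425 0.18496637]
t 34.0 yaw now 61.6 shift [ 181.1  263.5 -115. ] turn [ 0.  -0.  51.2] open 0.02145793142771228
```

Call:
drive_tool(series=[0,0,-15,0,0,0,0.1,0,0,-45,0,0,0,0.1,3,5,-80,0,0,2,0.1,10,15,-105,0,0,6,0.1,22,32,-115,0,0,11,0.1,37,54,-115,0,0,16,0.1,54,79,-115,0,0,21,0.1,72,105,-115,0,0,26,0.1,90,131,-115,0,0,31,0.1,108,157,-115,0,0,36,0.1,126,183,-115,0,0,41,0.1,143,208,-115,0,0,45,0.1,158,230,-115,0,0,49,0.1,170,247,-115,0,0,51,0.1,178,258,-115,0,0,51.7,0.1,181,263,-115,0,0,51.7,0.1,181,263,-115,0,0,51.7,0.1,181,263,-115,0,0,51.7,0.1])

```text
time: 35.8
tcp_pos: [0.5175, 0.1003, 0.1404]
orientation: [2.022, 2.404, 0.001]
ft_force: [-0.9, 0.5, 0.5]
opening: 0.0217
```

```bash
python3 - <<'E'
from h import *
go([.517,.101,.060],9.8)
snap('side','s6',(100,90,230,190),6)
E
```

```text
t 35.8 yaw now 9.9 shift [ 0.7 -0.4 80.4] turn [ 0.  -0.   0.1] open 0.021742192892419857
```

View pics/s6.png

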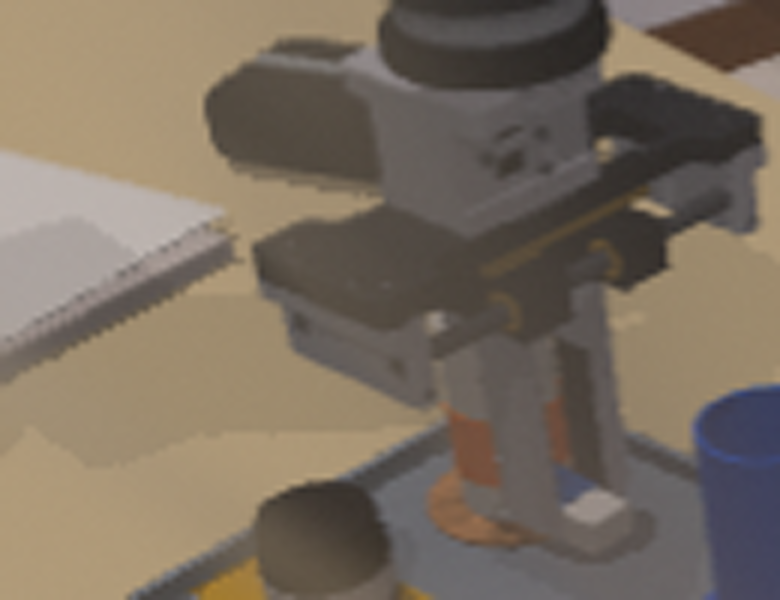

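The eraser hangs level in the fingertips at about (595,515), with the gripper body well above the beaker rim. I lower it onto the tin.

Call:
drive_tool(series=[0.7,-0.4,12,0,0,0,0.1,0.7,-0.4,32,0,0,0,0.1,0.7,-0.4,54,0,0,0,0.1,0.7,-0.4,70,0,0,0,0.1,0.7,-0.4,77,0,0,0,0.1,0.7,-0.4,80,0,0,0,0.1,0.7,-0.4,81,0,0,0,0.1,0.7,-0.4,82,0,0,0,0.1,0.7,-0.4,82,0,0,0,0.1,0.7,-0.4,82,0,0,0,0.1])

```text
time: 36.85
tcp_pos: [0.5176, 0.1009, 0.0589]
orientation: [2.022, 2.403, 0.002]
ft_force: [0.1, 0.4, -0.9]
opening: 0.0219
```

```bash
python3 -c "
from h import *
go([.517,.101,.056],9.8);print(env.state()['ft_force'])"
```

```text
t 36.85 yaw now 9.8 shift [ 0.2 -0.5  2.9] turn [ 0.1 -0.   0. ] open 0.021867737299520424
[ 0.11281861  0.41144735 -0.89858062]
```

Call:
drive_tool(series=[0,0,1,0,0,0,0.1,0,0,2,0,0,0,0.1,0,0,3,0,0,0,0.1,0,0,3,0,0,0,0.1,0,0,3,0,0,0,0.1,0,0,3,0,0,0,0.1])

```text
time: 37.45
tcp_pos: [0.5175, 0.1008, 0.0558]
orientation: [2.022, 2.403, 0.002]
ft_force: [-0.3, 0.4, 0.3]
opening: 0.0219
```

Call:
drive_tool(series=[0,0,0,0,0,0,0.3,0,0,0,0,0,0,0.4,0,0,0,0,0,0,0.45,0,0,0,0,0,0,0.45,0,0,-10,0,0,0,0.45,0,0,-35,0,0,0,0.45,0,0,-70,0,0,0,0.45,0,0,-110,0,0,0,0.45,-10,0,-140,0,0,0,0.45,-35,0,-150,0,0,0,0.45,-75,0,-150,0,0,0,0.45,-115,0,-150,0,0,0,0.45,-155,0,-150,0,0,0,0.45,-195,0,-150,0,0,0,0.45,-225,0,-150,0,0,0,0.45,-240,0,-150,0,0,0,0.45,-240,0,-150,0,0,0,0.45])

```text
time: 39.15
tcp_pos: [0.5585, -0.1372, 0.2063]
orientation: [2.025, 2.4, 0.003]
ft_force: [0.2, -0.7, 0.3]
opening: 0.0423
```

```bash
python3 - <<'E'
from h import *
print(env.state()['tcp_pos'])
snap('top','t4'); env_im=cv2.imread('pics/t4_full.png')
snap('side','s7')
b=cv2.imread('pics/s7_full.png')
A=cv2.resize(env_im[165:275,115:255],(700,550),interpolation=cv2.INTER_CUBIC)[0:300+250]
B=cv2.resize(b[130:250,110:290],(800,533),interpolation=cv2.INTER_CUBIC)
cv2.imwrite('pics/A.png',cv2.convertScaleAbs(A,alpha=1.4,beta=15));cv2.imwrite('pics/B.png',B)
E
```

```text
[ 0.55849204 -0.1371649   0.206269  ]
```

View pics/A.png

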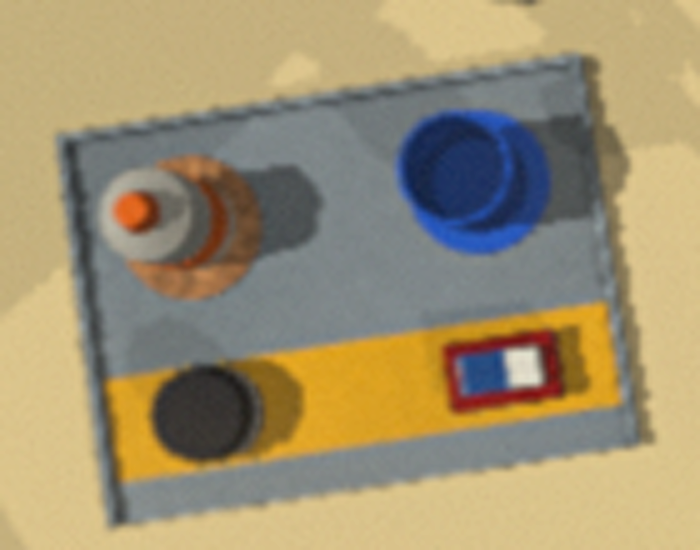

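View pics/s7.png

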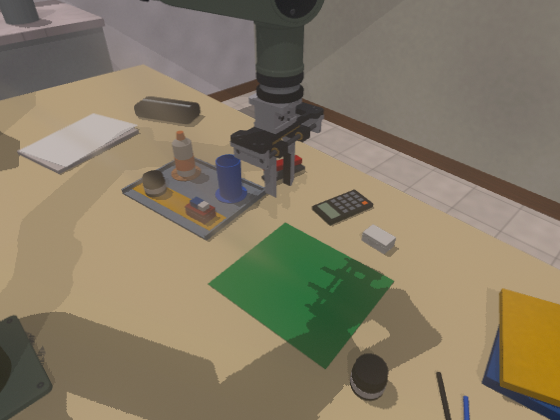

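The eraser lies centred and lengthwise on the tin: (500,370) against (503,372) in the crop. All five things stand in place, nothing is touching the robot, and the calculator and stapler look where they were. I hand the job in.

```bash
python3 -c "
from h import *
print(env.state()['time'],abs(env.state()['dq']).max()); print(env.finish_job())"
```

```text
39.25 0.020169067918324346
the job is handed in; nothing more can be done
None
```

The supply tray is set out as asked, and I handed the job in at about 39 s of the 141 s allowed. The order was glue bottle on the cork coaster, beaker on the blue coaster, ink jar on the strip, red tin on the strip, then the eraser on the tin.

The last pictures show everything upright and let go of, with the arm clear of the tray. Against my targets, read from the top camera:

| Thing | Offset from target |
|---|---|
| Glue bottle | about 3–4 mm |
| Beaker | about 1 mm |
| Ink jar | about 4–5 mm |
| Red tin | about 1.5 mm, turned 1–2° from the strip |
| Eraser | about 2 mm from the tin's centre |

- **Glue and jar:** the arm's own readings put both within about 1.5 mm of target when it let go. The two measurements disagree by a few millimetres, which is near the accuracy of the camera calibration and my pixel reading. I left both as they stood.
- **Calculator and stapler:** I compared these by eye only. The calculator looks unmoved. The stapler is partly hidden behind the gripper in the last side view, though the arm never worked near it.

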